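Clear the phone rest and hold the fan's boost dial at its third click

ROBOT

A 6-joint arm with a two-finger parallel gripper is mounted at the origin on the work surface. World frame = base frame: x ahead of the robot, y to its left, z up, the work surface at z = 0. Lengths are in m, angles in rad, forces in N, time in s.
With the tool pointing down it reaches from about 0.275 to 0.725 m from the base axis. Payload 15.9 kg.
Tool frame: the origin (TCP) lies midway between the tips of the shut fingers; the grasp point (between the pads) lies hold_point_z behind it (hold_point_z is the distance from the TCP to the grasp point, in m); z points along the fingers, x is the direction in which the jaws open and shut, and the axes are right-handed (so a half turn about z gives the same grasp; the last joint's range is limited). The gripper opens to 85 mm and grips with 20 to 120 N. Pads are 22 mm wide; open, the fingers measure 114 mm over their backs; the gripper's body (76 mm by 85 mm) begins 54 mm behind the grasp point. The pads swing forward as they close: fully open they stand 13 mm farther back than shut.
Start: joints at [0, 0.213, -0.034, 1.323, 0, 1.571], TCP at [0.5, -0, 0.231] pointing down, gripper open.
Joint ranges: [-2.98, 2.98], [-0.74, 1.72], [-1.14, 1.35], [-2.1, 2.04], [-1.57, 1.44], [-3.14, 3.14]. Speed limits (rad/s): [1.89, 1.89, 2.39, 2.57, 3.14, 3.14].

INTERFACE

Orientations are given as a unit quaternion [x, y, z, w].
In Python, from station import * gives the robot as it stands. The module is installed in compiled form; this text tells all that it offers.
- The arm moves only by the tool apply_moves, never from a script. Its argument "plan" is text: rows parted by semicolons, each of 6 numbers parted by spaces: the shift along the tool's x, y, z in cm, then the turn, a rotation vector about the tool's x, y, z in degrees. In form: x y z ax ay az; .... A call has 1 to 10 rows; each row shifts and turns the pose as measured when the row begins, along the tool's axes as they then stand; what a row does not reach is not made up. A row lasts 1/8 s, in which the tool goes at most 62.5 mm and 10.7 degrees, less where a joint would pass 70% of its speed; a pose out of reach is approached as far as the arm can. A call with a gripper value outside its range is refused whole. "jaw" is the opening, from 0 (shut) to 1 (fully open), set as the call begins (left out, the last holds). The fingers move at their own pace and stop on an object; the grip force is fixed at half the most. Time passes only in rows, so rows that do not move let the fingers close. It gives the time, the measured TCP pose, the force and the opening at its end, in the units of the state.
- get_obs(): the state, without advancing time (a new reading comes with each control period).
- camera(name): name is "scene" or "side" or "wrist"; returns a dict with "frame" (420x560x3 uint8, red, green, blue), "mtx" (3x3 intrinsics, pixels), "world_from_camera" (4x4, takes a point from camera to world coordinates). Camera axes: x right, y down, z forward; pixel columns grow to the right and rows downward; lengths in m; the calibration is good to about 2 mm. A picture is of the moment at which its call begins. There is no depth.
- hand_in(): hands the job in, once; it reports no verdict.
The state is a dict: "time_s": time; "joint_pos": joint angles; "joint_vel": joint speeds; "joint_efforts": joint torques, N m; "eef_pos": TCP position; "tool_rot": TCP orientation; "ft_force": force on the tool from outside, world axes, zero at the start; "ft_torque": the same for the moment, N m; "gripper_width": finger opening in m.
Only numpy, scipy, OpenCV 4.12 (cv2) and the standard library are available. Lean on these libraries where they do the work, as an engineer would, in place of code of your own. Each camera call takes 0.05 s, during which the arm holds its last target. There are 200 camera calls.

TASK

The wooden phone rest has been left with its lip under the thumb lever of the battery fan's spring-return dial, where it blocks the lever: take the rest out and stand it upright, let go, in the middle of the cork mat. Then with the fingers press the thumb lever down past its first two clicks to the third, just before the end of its travel, and finish while still holding it down there against its spring. Leave the other things on the crate where they are.

Things in the scene. Friction and masses are not known exactly. Their poses are not given: they have to be found in the camera images.
- dial_axle (a point): Centre of the dial's level axle at the front of the fan's base, 75 mm above the pine crate's top (level, 80 mm above the table). Axes are the fan's: -x out of its front, y along the axle, z up. Two white cheeks, 72 mm over their outsides, carry the axle; they reach 11 mm in front of it and 105 mm above the crate.
- thumb_pad (a point): Centre of the upper face of the thumb pad (32 mm long, 40 wide, 8 thick) at the end of the dial's grey lever; moves with it. Pad centre 70 mm from the axle, end 86 mm; the upper face lies 4 mm above the lever's centre line, which passes through the axle. Axes are the fan's when the dial reads 0 and turn with the dial.
- dial (a joint): Dial angle, rad. 0: at rest, lever pointing out of the fan's front, 0.5 rad above level. Grows as the lever is pressed down; level at 0.5. Clicks at 0.3, 0.6, 0.9; stop at 0.97. Springs back to 0 when let go. Force at the pad: 1 to 6 N (rippling) at first, about 8 N at the third click; the stop is hard. The rest, if beneath, keeps it from the third click.
- rest_back (a point): Grip point of the wooden phone rest: mid-width, mid-thickness of its upright back board (20 mm thick along x, 48 wide along y, 90 high), 22 mm below the board's top edge, 68 mm above the rest's underside. Axes are the rest's: z up, x from the back board towards the lip.
- rest_mid (a point): Centre of the phone rest (110 mm along x, 48 along y, 90 high), 45 mm above its underside, same axes; loose, 110 to 220 g. Back board centred 45 mm to -x, plinth 14 mm high, lip 15 mm thick, 64 mm high, centred 47 mm to +x. Starts on the crate before the fan, lip under the thumb pad with about 35 mm of air between.
- mat_top (a point): Centre of the upper face of a plain cork mat, 170 mm (its x) by 120 mm (its y), 4 mm thick, fixed flat on the crate to the left or right in front of the fan. z up.
- fan: The white battery fan, fixed; origin at the centre of its underside on the crate, 90 mm behind and 75 mm below the dial's axle. Base 140 mm wide, 150 deep, 100 high, front face 30 mm behind the axle; a round 160 mm fan head on a post, its grille 118 mm behind the axle, 170 to 330 mm above the crate.
- hanger: White plastic hanger folded flat, 250 by 50 mm, 8 mm high, lying on the crate on the side opposite to the mat; origin at its underside near the middle. Leave alone.
- cup: Steel cup, 72 mm across and 90 mm high, with two green pens in it reaching to 150 mm; origin at its underside. Stands to the left of the fan. Leave alone.
- bottle: Clear bottle, 64 mm across, 190 mm high; origin at its underside. Stands to the right of the fan. Leave alone.
- powerbank: Black power bank 100 by 60 by 20 mm lying near the crate's left edge; origin at its underside. Leave alone.
- tin: Flat round aluminium tin, 84 mm across, 30 mm high, near the crate's right edge; origin at its underside. Leave alone.
- lantern: Small camp lantern, 62 mm square, 90 mm high, at the left rear of the crate; origin at its underside. Leave alone.
There are look-alikes about, which are no part of the job. There is more than one size of the part that bears rest_back; the job needs the smallest.

How it is judged:
By the outcome, as a careful person would: the job done as asked, in the order asked, and still so for the second after the job is handed in, while the arm keeps its last pose, push and grip.
It also fails if it takes over 48 s, if anything falls off the work surface, if the arm or the gripper's body presses on something with over 40 N, if the wrist force passes 120 N, or if a joint passes its speed limit or range.

## Working session

There is one attempt and no reset: what is moved stays moved. The work goes in short steps, Python scripts to look and compute and a tool call to move; the robot and the scene stay as the last step left them, time stands still between calls to the robot, and variables do not carry over. Pictures are saved under pics/ and viewed, about 8 in all and at most 12, crops included, and the job is handed in when it is done.

Besides the shell and the picture viewer there is one more tool, called as a command line: name --argument value ..., lists and objects as JSON in quotes. apply_moves: Moves the arm, as the interface text tells. Its arguments: {"type":"object","properties":{"plan":{"type":"string"},"jaw":{"type":"number"}},"required":["plan"]}

```bash
mkdir -p pics; cat > h.py <<'E'
from station import *
import numpy as np, cv2
from scipy.spatial.transform import Rotation as R
def snap(n,f):
    c=camera(n); cv2.imwrite('pics/'+f+'.png',c['frame'][:,:,::-1]); np.savez('pics/'+f,**c); return c
def ray(c,u,v):
    T=c['world_from_camera']; d=T[:3,:3]@np.linalg.solve(c['mtx'],[u,v,1.]); return T[:3,3],d/np.linalg.norm(d)
def onz(c,u,v,z):
    o,d=ray(c,u,v); return o+d*(z-o[2])/d[2]
def proj(c,p):
    T=np.linalg.inv(c['world_from_camera']); q=c['mtx']@(T[:3,:3]@np.array(p)+T[:3,3]); return q[:2]/q[2]
def tri(c1,p1,c2,p2):
    o,d=ray(c1,*p1);o2,d2=ray(c2,*p2)
    s=np.linalg.lstsq(np.c_[d,-d2],o2-o,rcond=None)[0]; a=o+d*s[0];b=o2+d2*s[1]; return (a+b)/2,np.linalg.norm(a-b)
E
python3 - <<'E'
from h import *
o=get_obs()
print({k:np.round(v,3) for k,v in o.items()}); 
try: print(hold_point_z)
except Exception as e: print(e)
for n in ['scene','side','wrist']:
    c=snap(n,n+'0'); print(n,np.round(c['world_from_camera'],3).tolist(),np.round(c['mtx'],1).tolist())
a=cv2.imread('pics/scene0.png');b=cv2.imread('pics/side0.png')
E
```

```text
{'time_s': np.float64(0.0), 'joint_pos': array([-0.   ,  0.213, -0.035,  1.324,  0.   ,  1.571]), 'joint_vel': array([-0.001,  0.   , -0.001, -0.002, -0.001,  0.003]), 'joint_efforts': array([-1.0000e-03, -6.8618e+01,  4.8713e+01,  1.8000e-02, -0.0000e+00,
       -0.0000e+00]), 'eef_pos': array([0.5  , 0.   , 0.231]), 'tool_rot': array([ 1.   , -0.   , -0.001, -0.   ]), 'ft_force': array([ 0.27 , -0.359,  0.419]), 'ft_torque': array([ 0.013, -0.059, -0.028]), 'gripper_width': np.float64(0.086)}
0.0187
scene [[-0.595, 0.646, -0.477, 1.131], [0.803, 0.484, -0.347, 0.495], [0.006, -0.59, -0.807, 1.269], [0.0, 0.0, 0.0, 1.0]] [[456.8, 0.0, 281.8], [0.0, 456.8, 214.1], [0.0, 0.0, 1.0]]
side [[-0.993, -0.049, 0.104, 0.344], [-0.114, 0.544, -0.831, 1.046], [-0.015, -0.838, -0.546, 0.811], [0.0, 0.0, 0.0, 1.0]] [[460.5, 0.0, 280.5], [0.0, 460.5, 214.4], [0.0, 0.0, 1.0]]
wrist [[1.0, 0.0, -0.001, 0.5], [0.0, -0.958, -0.287, 0.073], [-0.001, 0.287, -0.958, 0.373], [0.0, 0.0, 0.0, 1.0]] [[321.6, 0.0, 275.6], [0.0, 321.6, 206.9], [0.0, 0.0, 1.0]]
```

View pics/scene0.png

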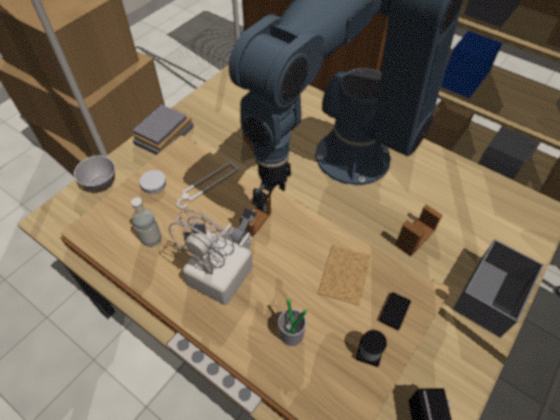

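View pics/side0.png

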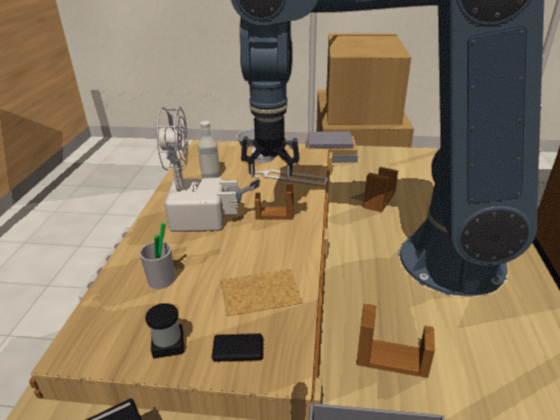

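View pics/wrist0.png

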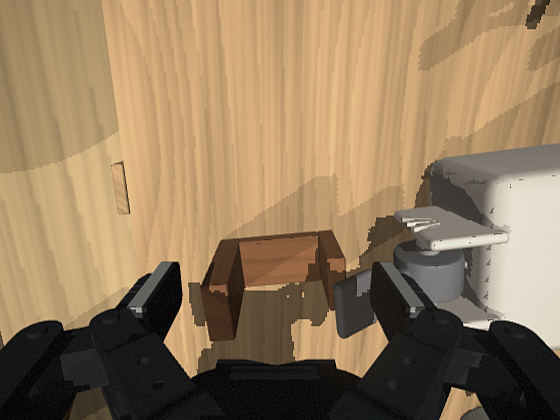

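The wrist view shows the rest between the fingers (back board at about 205–240, 240–340, lip at about 320–345, 230–290), with the lever pad at (355, 305) and the fan to the right (+x). The side view shows the mat at about (260, 290), and the larger look-alike rests stand on the table.

```bash
python3 - <<'E'
from h import *
a=cv2.imread('pics/wrist0.png')[195:355,185:525]
a=cv2.resize(a,None,fx=2.35,fy=2.35,interpolation=cv2.INTER_CUBIC)
b=cv2.imread('pics/side0.png')[165:235,150:350]; b=cv2.resize(b,(799,280)[:2],interpolation=cv2.INTER_CUBIC)[:220]
a=np.vstack([a,np.zeros((4,a.shape[1],3),np.uint8),b[:, :a.shape[1]] if b.shape[1]>=a.shape[1] else cv2.copyMakeBorder(b,0,0,0,a.shape[1]-b.shape[1],0)])
print(a.shape); cv2.imwrite('pics/cropA.png',a)
for n in ['scene0','side0']:
    c=np.load(f'pics/{n}.npz'); hsv=cv2.cvtColor(c['frame'],cv2.COLOR_RGB2HSV)
    x,y=((345,275) if n=='scene0' else (262,290))
    print(n,hsv[y-8:y+8,x-8:x+8].reshape(-1,3).mean(0), hsv[y-45:y-40,x-4:x+4].reshape(-1,3).mean(0), hsv[y+35:y+38,x-4:x+4].reshape(-1,3).mean(0))
    m=cv2.inRange(hsv,(10,130,60),(22,255,190)); 
    m=cv2.morphologyEx(cv2.medianBlur(m,5),cv2.MORPH_OPEN,np.ones((5,5)))
    k,l,s,cc=cv2.connectedComponentsWithStats(m); i=l[y,x]; print(s[i],cc[i])
    ct=max(cv2.findContours((l==i).astype('uint8'),0,1)[0],key=cv2.contourArea)
    W=np.array([onz(c,*p[0],0.084)[:2] for p in ct],np.float32)
    print(cv2.minAreaRect(W), onz(c,*cc[i],0.084))
E
```

```text
(600, 799, 3)
scene0 [ 17.0546875  119.125      164.45703125] [ 17.825  98.825 183.175] [ 17.29166667 100.70833333 176.16666667]
[     0      0    560    420 234157] [279.43225272 209.16848525]
((0.15411725640296936, -0.20831584930419922), (1.9165257215499878, 2.7317161560058594), 37.196109771728516) [ 0.41958476 -0.03264124  0.084     ]
side0 [ 17.79296875 142.10546875 175.11328125] [ 18.075 120.625 189.075] [ 18.         123.5        174.91666667]
[ 222  270   79   46 2661] [259.71664788 292.09094325]
((0.49264463782310486, 0.26362675428390503), (0.170462965965271, 0.12351828068494797), 19.300884246826172) [0.49300957 0.26832264 0.084     ]
```

View pics/cropA.png

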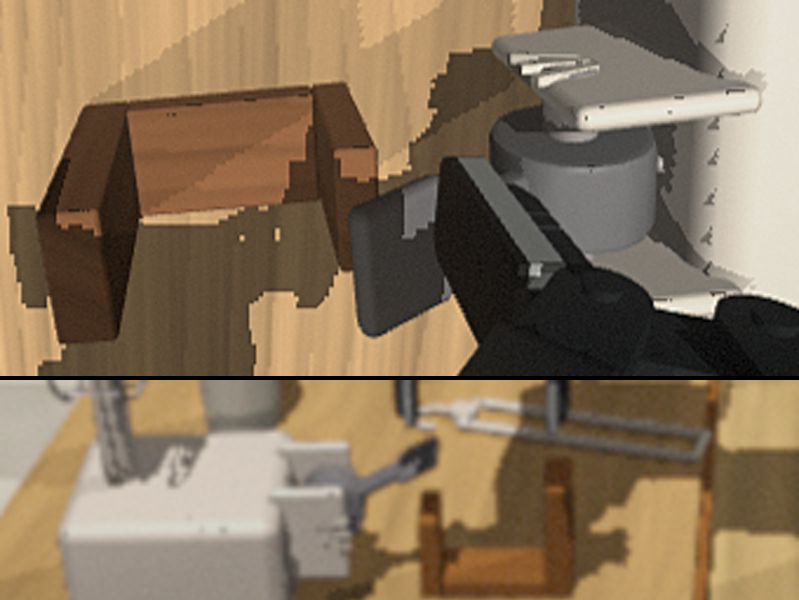

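```bash
python3 - <<'E'
from h import *
c=np.load('pics/wrist0.npz'); s=np.load('pics/side0.npz'); sc=np.load('pics/scene0.npz')
P=lambda u,v:(185+u/2.35,195+v/2.35)
B=np.array([onz(c,*P(*p),.17) for p in [(38,212),(100,210),(118,340),(60,342)]]);print(B.round(4),B.mean(0))
L=[np.linalg.norm(B[i]-B[i-1]) for i in range(4)];print('L',L)
e=(B[2]+B[3]-B[0]-B[1])[:2];print('board yaw', np.degrees(np.arctan2(-e[1],-e[0])-np.pi/2))
# base edge of plinth +y at z=.08..: 
for p in [(85,105),(345,83)]: print('base',onz(c,*P(*p),.08))
for p in [(335,150),(375,148),(345,270)]: print('lip',onz(c,*P(*p),.144))
za=.155+.086*np.sin(.5)+.004*np.cos(.5); 
E_=[onz(c,*P(*p),za) for p in [(350,210),(370,335)]];print('pad end',E_,np.linalg.norm(E_[0]-E_[1]))
# fan cheek top front corners z=.185: near cheek
for p in [(495,42),(760,97)]: print('cheek',onz(c,*P(*p),.185))
# side view crop: scale 3.995,4 offset 150,165 ; y offset 380
Q=lambda u,v:(150+u/3.995,165+(v-380)/4)
for n,p,z in [('cheekL top front',(345,490),.185),('cheekR top front',(347,445),.185),('board top',(558,462),.17),('lip top',(432,492),.144)]: print(n,onz(s,*Q(*p),z))
# mat: corners from side with adaptive
for n,im,t in [('sc',sc,110),('si',s,132)]:
    hsv=cv2.cvtColor(cv2.GaussianBlur(im['frame'],(5,5),0),cv2.COLOR_RGB2HSV)
    x,y=((345,275) if n=='sc' else (262,290))
    m=(hsv[:,:,1]>t).astype('uint8'); m=cv2.morphologyEx(m,cv2.MORPH_OPEN,np.ones((7,7)))
    k,l,st,cc=cv2.connectedComponentsWithStats(m); i=l[y,x]; print(n,st[i])
    ct=max(cv2.findContours((l==i).astype('uint8'),0,1)[0],key=cv2.contourArea)
    W=np.array([onz(im,*p[0],0.084)[:2] for p in ct],np.float32); print(cv2.minAreaRect(W))
E
```

```text
[[ 0.4467 -0.0458  0.17  ]
 [ 0.4655 -0.0451  0.17  ]
 [ 0.4693 -0.0919  0.17  ]
 [ 0.4507 -0.0927  0.17  ]] [ 0.45806463 -0.06890017  0.17      ]
L [np.float64(0.04704616705472013), np.float64(0.01880452911746696), np.float64(0.046945519528829284), np.float64(0.018626340064577106)]
board yaw 4.70339560385402
base [ 0.44616993 -0.04820445  0.08      ]
base [ 0.55422973 -0.03835283  0.08      ]
lip [ 0.54022196 -0.03778562  0.144     ]
lip [ 0.55346978 -0.0370499   0.144     ]
lip [ 0.54585534 -0.08382442  0.144     ]
pad end [array([ 0.53505216, -0.02778315,  0.19974093]), array([ 0.54249469, -0.06608512,  0.19974093])] 0.03901836400073577
cheek [0.57333219 0.01300566 0.185     ]
cheek [ 0.64567533 -0.00237125  0.185     ]
cheekL top front [ 0.59427205 -0.00404962  0.185     ]
cheekR top front [ 0.60497915 -0.06575045  0.185     ]
board top [ 0.45747617 -0.08089212  0.17      ]
lip top [ 0.54776159 -0.07548045  0.144     ]
sc [ 320  247   49   56 2049]
((0.4947890639305115, 0.26124781370162964), (0.16957023739814758, 0.12125099450349808), 20.03750228881836)
si [ 222  271   78   44 2589]
((0.4930260181427002, 0.26427581906318665), (0.16861248016357422, 0.12212551385164261), 19.207202911376953)
```

Estimates: fan yaw about 11°, axle at (0.611, -0.034). Rest back board at (0.458, -0.069) with yaw 5°, mat centre at (0.494, 0.262) with yaw 20°. Next I move over the board.

apply_moves --plan "-2 3.5 0 0 0 -2.5; -2 3.5 0 0 0 -2.5; 0 0 0 0 0 0; 0 0 0 0 0 0" --jaw 0.6

```text
time_s: 0.65
eef_pos: [0.4601, -0.0721, 0.2301]
tool_rot: [0.999, 0.045, -0.001, -0.0]
ft_force: [-0.4, -0.1, -0.3]
gripper_width: 0.0516
```

apply_moves --plan "-0.2 -0.3 2.5 0 0 0; 0 0 2.5 0 0 0; 0 0 2.5 0 0 0; 0 0 2.5 0 0 0; 0 0 0 0 0 0"

```text
time_s: 1.27
eef_pos: [0.4596, -0.0656, 0.1272]
tool_rot: [0.999, 0.047, -0.001, -0.0]
ft_force: [-0.2, -0.1, 0.4]
gripper_width: 0.0514
```

```bash
python3 - <<'E'
from h import *
c=snap('wrist','w1'); o=get_obs(); print(o['eef_pos'],o['gripper_width'],o['ft_force'])
E
```

```text
[ 0.4603027  -0.06574806  0.12825289] 0.051451511975766126 [-0.28031916  1.04030115 -0.7100451 ]
```

View pics/w1.png

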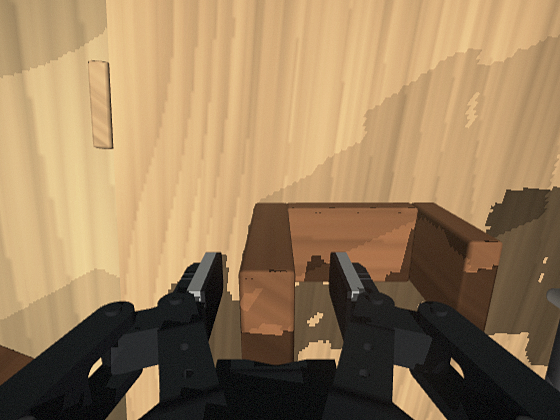

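The board (u 243–295) stands between the fingers (u 215–340) and is roughly centred, so I'll close.

apply_moves --plan "-0.1 0.3 0 0 0 0; 0 0 0 0 0 0; 0 0 0 0 0 0; 0 0 0 0 0 0; 0 0 0 0 0 0; 0 0 0 0 0 0" --jaw 0

```text
time_s: 2.08
eef_pos: [0.4611, -0.0689, 0.1309]
tool_rot: [0.999, 0.047, 0.002, -0.0]
ft_force: [0.9, 0.6, -1.8]
gripper_width: 0.0191
```

apply_moves --plan "0 0 -0.5 0 0 0; -2 0 -0.1 0 0 0; -3 0 0 0 0 0; -3 0 0 0 0 0; -2 0 0 0 0 0; 0 0 -3 0 0 0; 0 0 -2 0 0 0; 0 0 0 0 0 0"

```text
time_s: 3.08
eef_pos: [0.3581, -0.0785, 0.1897]
tool_rot: [0.999, 0.047, 0.002, 0.0]
ft_force: [-0.2, -1.1, -2.5]
gripper_width: 0.0193
```

apply_moves --plan "0 -1.5 0 0 0 0; 0 -3 0 0 0 0; 0 -4 0 0 0 0; 0 -4 0 0 0 0; 0 -4 0 0 0 0; 1 -4 0 0 0 0; 2 -4 0 0 0 0; 3 -3 0 0 0 0; 3 -2 0 0 0 0; 0 0 0 0 0 0"

```text
time_s: 4.32
eef_pos: [0.4199, 0.2334, 0.1815]
tool_rot: [0.999, 0.047, -0.0, 0.001]
ft_force: [0.0, -0.7, -2.3]
gripper_width: 0.0194
```

apply_moves --plan "2 -1 0 0 0 0; 1.3 0 0 0 0 0; 0 0 0 0 0 -7; 0 0 0 0 0 -7.5; 0 0 0 0 0 0; 0 0 0 0 0 0"

```text
time_s: 5.08
eef_pos: [0.4507, 0.2437, 0.1782]
tool_rot: [0.985, 0.173, -0.003, 0.002]
ft_force: [0.5, 0.3, -1.7]
gripper_width: 0.0197
```

```bash
python3 - <<'E'
from h import *
o=get_obs(); p=o['eef_pos']; r=R.from_quat(o['tool_rot']); print(p,r.as_matrix().round(3))
t=np.array([.4517,.2466,p[2]]); print(r.inv().apply(t-p)*100)
snap('side','s2')
E
```

```text
[0.45071624 0.24365139 0.17820727] [[ 0.94   0.341 -0.006]
 [ 0.341 -0.94  -0.005]
 [-0.007  0.003 -1.   ]]
[ 0.19304541 -0.24361879 -0.00203336]
```

View pics/s2.png

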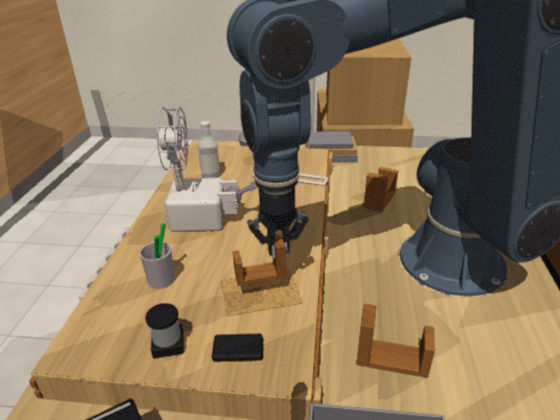

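The rest hangs upright over the mat (lip at (240, 265), mat around (260, 292)), so I'll lower it.

apply_moves --plan "0.2 -0.25 1.2 0 0 0; 0 0 1.2 0 0 0; 0 0 1 0 0 0; 0 0 0.4 0 0 0; 0 0 0 0 0 0"

```text
time_s: 5.75
eef_pos: [0.451, 0.2464, 0.1366]
tool_rot: [0.985, 0.172, -0.004, 0.002]
ft_force: [-0.3, 0.5, -1.9]
gripper_width: 0.0194
```

apply_moves --plan "0 0 0.2 0 0 0; 0 0 0.15 0 0 0; 0 0 0 0 0 0"

```text
time_s: 6.12
eef_pos: [0.4516, 0.2467, 0.1348]
tool_rot: [0.985, 0.172, -0.003, 0.002]
ft_force: [0.1, 0.5, -2.6]
gripper_width: 0.0192
```

apply_moves --plan "0 0 0.2 0 0 0; 0 0 0.1 0 0 0; 0 0 0 0 0 0"

```text
time_s: 6.5
eef_pos: [0.452, 0.2469, 0.1345]
tool_rot: [0.985, 0.172, -0.001, 0.001]
ft_force: [0.8, 0.8, -1.9]
gripper_width: 0.0196
```

apply_moves --plan "0 0 0.3 0 0 0; 0 0 0.2 0 0 0; 0 0 0 0 0 0"

```text
time_s: 6.88
eef_pos: [0.4522, 0.2469, 0.1343]
tool_rot: [0.985, 0.172, 0.001, 0.001]
ft_force: [-0.1, -0.3, -2.7]
gripper_width: 0.0193
```

apply_moves --plan "0 0 0.3 0 0 0; 0 0 0.5 0 0 0"

```text
time_s: 7.12
eef_pos: [0.4529, 0.2474, 0.1325]
tool_rot: [0.985, 0.172, 0.004, -0.001]
ft_force: [-33.8, -14.8, 69.7]
gripper_width: 0.0196
```

It's in contact, so I relieve the push and let go.

apply_moves --plan "0 0 -0.1 0 0 0; 0 0 0 0 0 0"

```text
time_s: 7.38
eef_pos: [0.4532, 0.2475, 0.134]
tool_rot: [0.985, 0.172, 0.004, -0.001]
ft_force: [1.6, 0.1, -2.8]
gripper_width: 0.0197
```

apply_moves --plan "0 0 0 0 0 0; 0 0 0 0 0 0; 0 0 0 0 0 0; 0 0 -2 0 0 0; 0 0 -3 0 0 0; 0 0 -4 0 0 0; 0 0 -4 0 0 0; 0 0 0 0 0 0" --jaw 0.55

```text
time_s: 8.38
eef_pos: [0.4517, 0.2469, 0.2657]
tool_rot: [0.985, 0.172, 0.003, -0.0]
ft_force: [0.6, 0.4, -1.0]
gripper_width: 0.0471
```

```bash
python3 - <<'E'
from h import *
snap('side','s3'); c=snap('wrist','w3'); o=get_obs(); print(o['eef_pos'],o['ft_force'],o['joint_pos'])
a=cv2.imread('pics/side0.png'); b=cv2.imread('pics/s3.png')[180:340,150:370]; w=cv2.imread('pics/w3.png')
b=cv2.resize(b,(400,290)); w=cv2.resize(w,(400,300)); cv2.imwrite('pics/m3.png',np.hstack([b,w[:290]]))
E
```

```text
[0.45071695 0.24639362 0.26290515] [0.07744575 0.35963959 0.02973458] [ 5.01231702e-01  2.37842542e-01  7.67037978e-02  1.40833646e+00
 -1.54360697e-03  1.72674896e+00]
```

View pics/m3.png

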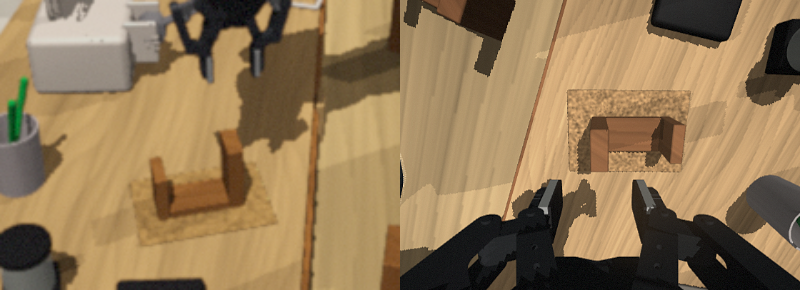

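The rest stands upright and free near the middle of the mat. Next I shut the fingers and move above the lever.

apply_moves --plan "0 2 0 0 0 0; 0 4 0 0 0 0; -0.3 4.5 0 0 0 0; -0.3 4.5 0 0 0 0; 0 4.5 0 0 0 0; 0 4.5 0 0 0 0; 0 4 0 0 0 0; 0 2 0 0 0 0; 0 0 0 0 0 9; 0 0 0 0 0 0" --jaw 0

```text
time_s: 9.72
eef_pos: [0.5445, -0.0467, 0.2493]
tool_rot: [0.996, 0.094, -0.009, 0.0]
ft_force: [0.0, 0.1, -0.9]
gripper_width: -0.0
```

```bash
python3 - <<'E'
from h import *
o=get_obs(); p=o['eef_pos']; r=R.from_quat(o['tool_rot']); print(p,r.as_matrix().round(3))
print(r.inv().apply(np.array([.55,-.0458,.225])-p)*100)
c=np.load('pics/w3.npz'); f=lambda u,v:((u-400)*1.4,v*1.4)
M=[onz(c,*f(*q),.084) for q in [(568,90),(691,90),(684,172),(570,172)]]; print('mat',np.mean(M,0))
T=[onz(c,*f(*q),.098) for q in [(608,117),(607,152)]]; print('plinth at board inner',T)
snap('wrist','w4'); snap('side','s4'); snap('scene','c4')
s=cv2.imread('pics/s4.png')[150:260,150:300]; s=cv2.resize(s,(400,293),interpolation=cv2.INTER_CUBIC)
w=cv2.imread('pics/w4.png'); w=cv2.resize(w,(390,293)); cv2.imwrite('pics/m4.png',np.hstack([s,w]))
E
```

```text
[ 0.54454018 -0.04672518  0.24931653] [[ 0.982  0.187 -0.017]
 [ 0.187 -0.982 -0.002]
 [-0.018 -0.001 -1.   ]]
[0.59624038 0.01321001 2.42155249]
mat [0.49481359 0.26060728 0.084     ]
plinth at board inner [array([0.45779214, 0.27444882, 0.098     ]), array([0.47387067, 0.22763593, 0.098     ])]
```

View pics/m4.png

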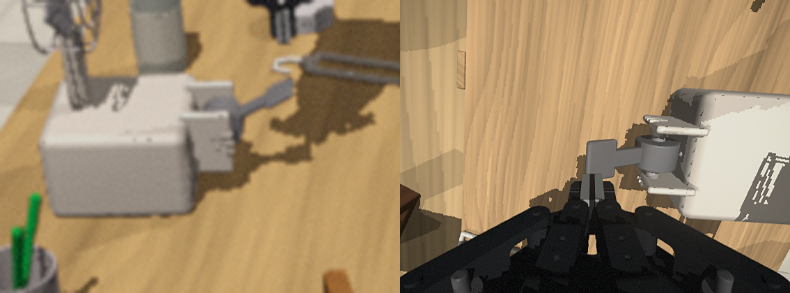

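```bash
python3 - <<'E'
from h import *
c=np.load('pics/w4.npz'); o=get_obs(); g=lambda p:((p[0]-400)*560/390,p[1]*420/293)
x=np.array([.982,.19,0]);y=np.array([-.19,.982,0])
A=np.array([.611,-.034,.155])
def loc(q): d=q-A; return (d@x*1000).round(1),(d@y*1000).round(1)
for q,z in [((588,140),.2),((587,178),.2),((616,140),.184),((613,173),.184)]: print('pad',loc(onz(c,*g(q),z)))
for q in [((655,128)),((709,132)),((655,193)),((697,190))]: print('cheek',loc(onz(c,*g(q),.185)))
print('tcp',loc(o['eef_pos']), proj(c,o['eef_pos']))
a=cv2.imread('pics/w4.png')[150:350,210:460]; cv2.imwrite('pics/cropw4.png',cv2.resize(a,None,fx=3,fy=3,interpolation=cv2.INTER_CUBIC))
E
```

```text
pad (np.float64(-71.9), np.float64(19.9))
pad (np.float64(-73.2), np.float64(-16.9))
pad (np.float64(-45.6), np.float64(15.5))
pad (np.float64(-47.7), np.float64(-18.8))
cheek (np.float64(-9.5), np.float64(27.5))
cheek (np.float64(41.2), np.float64(23.8))
cheek (np.float64(-4.3), np.float64(-40.3))
cheek (np.float64(37.9), np.float64(-36.6))
tcp (np.float64(-67.5), np.float64(0.4)) [275.84661027 266.75532526]
```

View pics/cropw4.png

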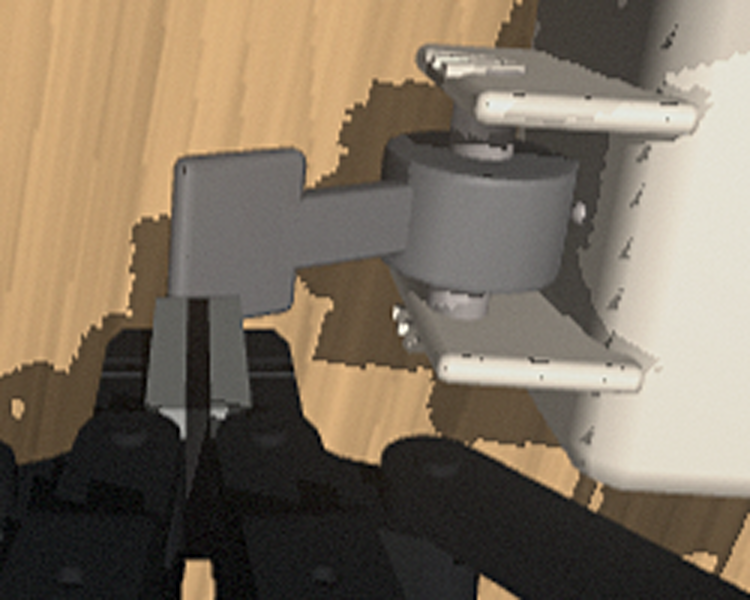

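The pad is straight below the tip, with its centre about 5 mm fan-ward and y within 1 mm. The shut fingers are about 13 mm thick. I start pressing.

apply_moves --plan "0.5 0 1.2 0 0 0; 0 0 1.2 0 0 0; 0 0 1 0 0 0; 0 0 1 0 4 0; 0 0 1 0 4 0; -0.1 0 1 0 4 0; 0 0 0 0 0 0"

```text
time_s: 10.75
eef_pos: [0.5495, -0.0441, 0.1805]
tool_rot: [0.99, 0.098, 0.099, -0.01]
ft_force: [-0.8, -0.4, 3.4]
gripper_width: 0.0001
```

```bash
cat >> h.py <<'E'
def stat(th=.93):
    x=np.array([.982,.19,0]);y=np.array([-.19,.982,0]);A=np.array([.611,-.034,.155])
    o=get_obs();p=o['eef_pos'];r=R.from_quat(o['tool_rot']);M=r.as_matrix();d=p-A
    h,z=d@x,d[2]; rad=np.hypot(h,z); phi=np.arctan2(z,-h)-np.arcsin(.004/rad)
    print('t',o['time_s'],'loc',(h*1000).round(1),(d@y*1000).round(1),(z*1000).round(1),'dial est',(.5-phi).round(3),'tilt',np.degrees(np.arctan2(M[:,2]@x,-M[2,2])).round(1),'F',o['ft_force'].round(1))
    f=.5-th; t=A+(-.07*np.cos(f)+.004*np.sin(f))*x+np.array([0,0,.07*np.sin(f)+.004*np.cos(f)])
    print('to go tool cm',(r.inv().apply(t-p)*100).round(2))
E
python3 -c "
from h import *
stat()"
```

```text
t 10.75 loc -62.3 1.8 25.5 dial est 0.171 tilt 11.4 F [-0.8 -0.4  3.4]
to go tool cm [-1.31  0.18  4.94]
```

apply_moves --plan "-0.2 0.2 1 0 3 0; -0.3 0 1 0 3 0; -0.3 0 1 0 3 0; -0.3 0 0.8 0 2 0; 0 0 0 0 0 0"

```text
time_s: 11.38
eef_pos: [0.5527, -0.046, 0.1432]
tool_rot: [0.976, 0.098, 0.195, -0.019]
ft_force: [-5.7, -0.1, 6.0]
gripper_width: 0.0
```

```bash
python3 -c "
from h import *
stat()"
```

```text
t 11.375 loc -59.5 -0.7 -11.8 dial est 0.762 tilt 22.6 F [-5.7 -0.1  6. ]
to go tool cm [-1.06 -0.08  1.05]
```

apply_moves --plan "-0.5 0 0.3 0 0 0; -0.4 0 0.4 0 0 0; 0 0 0 0 0 0"

```text
time_s: 11.75
eef_pos: [0.5509, -0.0471, 0.1361]
tool_rot: [0.975, 0.098, 0.196, -0.019]
ft_force: [-4.3, -0.4, 3.6]
gripper_width: 0.0
```

```bash
python3 -c "
from h import *
stat()"
```

```text
t 11.75 loc -61.5 -1.4 -18.9 dial est 0.86 tilt 22.8 F [-4.3 -0.4  3.6]
to go tool cm [-0.61 -0.15  0.47]
```

apply_moves --plan "-0.2 0 0.25 0 0 0; 0 0 0.1 0 0 0; 0 0 0.05 0 0 0"

```text
time_s: 12.12
eef_pos: [0.5518, -0.0471, 0.1326]
tool_rot: [0.976, 0.099, 0.195, -0.019]
ft_force: [-7.9, 0.7, 7.1]
gripper_width: 0.0001
```

```bash
python3 -c "
from h import *
stat(); c=snap('side','s5')
a=cv2.imread('pics/s5.png')[175:235,190:290]; cv2.imwrite('pics/s5c.png',cv2.resize(a,None,fx=8,fy=8,interpolation=cv2.INTER_CUBIC))
"
```

```text
t 12.125 loc -60.6 -1.6 -22.4 dial est 0.916 tilt 22.6 F [-7.9  0.7  7.1]
to go tool cm [-0.56 -0.17  0.11]
```

View pics/s5c.png

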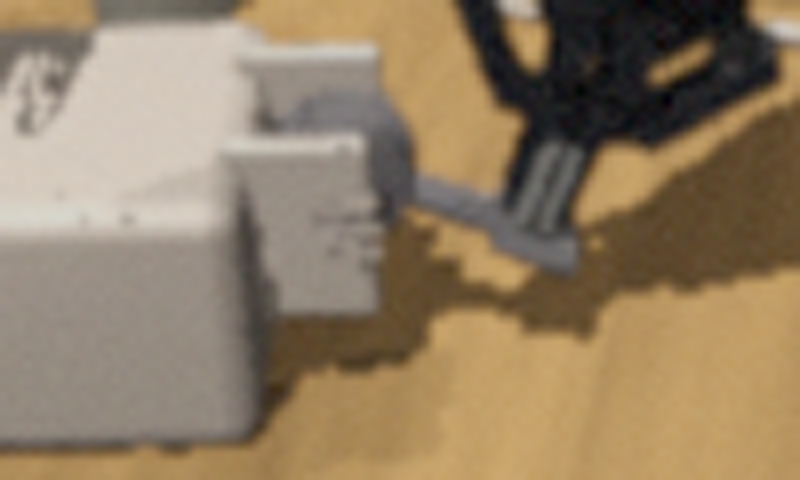

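The fingers sit flat on the lever pad, which now points down. I'll feel gently for the hard stop to fix the angle.

apply_moves --plan "-0.2 0 0.15 0 0 0; 0 0 0.1 0 0 0"

```text
time_s: 12.42
eef_pos: [0.5525, -0.0471, 0.131]
tool_rot: [0.976, 0.099, 0.196, -0.019]
ft_force: [-10.0, -0.1, 9.4]
gripper_width: 0.0001
```

```bash
python3 -c "
from h import *
stat()"
```

```text
t 12.425 loc -59.9 -1.8 -24.0 dial est 0.943 tilt 22.7 F [-10.   -0.1   9.4]
to go tool cm [-0.56 -0.18 -0.06]
```

apply_moves --plan "0 0 0.1 0 0 0; 0 0 0.1 0 0 0"

```text
time_s: 12.68
eef_pos: [0.5531, -0.047, 0.1293]
tool_rot: [0.976, 0.099, 0.194, -0.019]
ft_force: [-7.6, -0.9, 8.1]
gripper_width: 0.0
```

```bash
python3 -c "
from h import *
stat()"
```

```text
t 12.675 loc -59.3 -1.7 -25.7 dial est 0.971 tilt 22.5 F [-7.6 -0.9  8.1]
to go tool cm [-0.55 -0.18 -0.24]
```

apply_moves --plan "0 0 0.1 0 0 0"

```text
time_s: 12.8
eef_pos: [0.5535, -0.0469, 0.1288]
tool_rot: [0.976, 0.099, 0.193, -0.019]
ft_force: [-16.7, -0.8, 22.1]
gripper_width: 0.0002
```

apply_moves --plan "0 0 0.1 0 0 0"

```text
time_s: 12.92
eef_pos: [0.5538, -0.047, 0.1285]
tool_rot: [0.976, 0.099, 0.193, -0.018]
ft_force: [-24.6, -1.4, 30.5]
gripper_width: 0.0002
```

```bash
python3 -c "
from h import *
stat()"
```

```text
t 12.925 loc -58.6 -1.9 -26.5 dial est 0.986 tilt 22.3 F [-24.6  -1.4  30.5]
to go tool cm [-0.58 -0.19 -0.34]
```

The stop shows as a sharp force rise at an estimated 0.975 (true value 0.97), so the angle estimate holds. I back off to about 0.935.

apply_moves --plan "0 0 -0.2 0 0 0; 0 0 0 0 0 0"

```text
time_s: 13.18
eef_pos: [0.5526, -0.047, 0.1306]
tool_rot: [0.976, 0.099, 0.191, -0.018]
ft_force: [-7.9, -1.2, 9.8]
gripper_width: 0.0002
```

```bash
python3 -c "
from h import *
stat()"
```

```text
t 13.175 loc -59.8 -1.7 -24.4 dial est 0.948 tilt 22.2 F [-7.9 -1.2  9.8]
to go tool cm [-0.55 -0.18 -0.1 ]
```

apply_moves --plan "0 0 -0.05 0 0 0; 0 0 0 0 0 0; 0 0 0 0 0 0"

```text
time_s: 13.55
eef_pos: [0.5522, -0.0471, 0.1315]
tool_rot: [0.977, 0.099, 0.189, -0.018]
ft_force: [-6.7, -0.4, 8.3]
gripper_width: 0.0001
```

```bash
python3 -c "
from h import *
stat(); c=snap('side','s6'); camera('side'); camera('side'); camera('side'); stat()
a=cv2.imread('pics/s6.png')[170:330,190:340]; cv2.imwrite('pics/s6c.png',cv2.resize(a,None,fx=3.7,fy=3.7,interpolation=cv2.INTER_CUBIC))
"
```

```text
t 13.55 loc -60.2 -1.7 -23.5 dial est 0.934 tilt 21.9 F [-6.7 -0.4  8.3]
to go tool cm [-0.55 -0.17  0.  ]
t 13.75 loc -60.2 -1.7 -23.5 dial est 0.934 tilt 21.9 F [-8.2 -0.5  8.3]
to go tool cm [-0.55 -0.18  0.  ]
```

View pics/s6c.png

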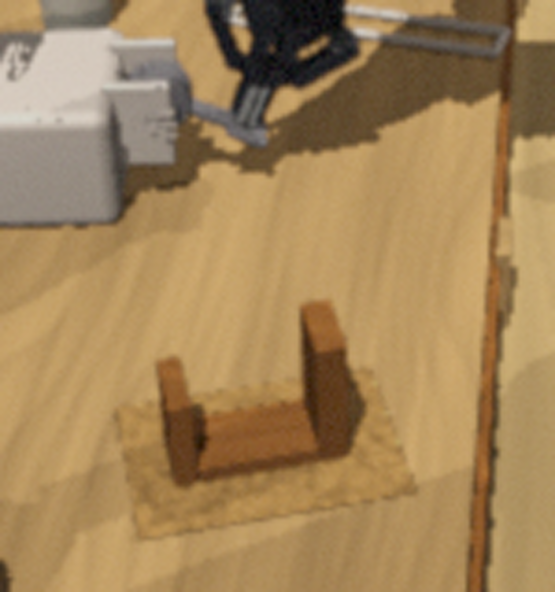

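The rest stands mid-mat, and the lever is held steady at an estimated 0.93, between the click and the stop.

```bash
python3 -c "
from h import *
print(hand_in())"
```

```text
the job is handed in; nothing more can be done
None
```

I took the rest out backwards from under the lever and stood it upright on the cork mat. I then pressed the lever down with the shut fingers and handed in at about 13.8 s, still holding it there. No verdict came back.

- **Rest:** it stands free and upright, about 4 mm from the mat's centre by camera. While setting it down I briefly pushed it onto the mat with about 79 N in total. That is below the 120 N wrist limit, and the push went through the gripped rest, not the arm or gripper body.
- **Lever:** I pressed on past the third click until I felt the hard stop (about 39 N at most), then backed off to a dial angle of about 0.93. That lies between the third click at 0.9 and the stop at 0.97. The force there was about 11 N and the angle stayed steady over the last 0.2 s.
- **Check on the angle:** it comes from the finger position. The stop showed up at about 0.975 instead of 0.97, so the true angle is probably within about 0.01 of my figure.
- **Other things on the crate:** I kept the arm clear of them and none was touched that I saw. I did not re-measure their positions at the end.

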